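# Free the jammed parts tray and lift it out of its tote

## Task

The aluminium parts tray has jammed aslant in its grey tote, one end up and the wheel-laden end down. Press the raised end down until the tray lies flat on the bottom of the tote, then lift it out upright by its handle and set it down flat, without dropping it, in the middle of the black bench mat. Leave the other things on the bench alone.

Things in the scene. Friction and masses are not known exactly. Their poses are not given: they have to be found in the camera images.
- tray: Open folded-aluminium tray, 200 (its x) x 120 (y) x 60 mm (z), walls 4 mm, 0.45 to 0.7 kg; origin: centre of its underside. It starts tilted about 0.21 rad, +x end up, -x end just over the tote's bottom, held only by friction of its end corners on the tote's end walls. Wheels, up to 50 mm high, are bolted in at the -x end; centre of mass about 22 mm to -x of the middle.
- tray_handle (a point): Centre of the tray's handle bar, 106 mm above the tray's underside at its middle. The bar is 14 mm thick (along the tray's x), 24 mm tall (94 to 118 mm up) and 104 mm long along the tray's y, between two flat straps; free space before and behind it.
- tray_raised_end (a point): Point on top of the flange across the tray's raised (+x) end, mid-width, 86.5 mm from the tray's middle, 60 mm above its underside: a place to press. The flange is 25 mm wide and ends 13.5 mm further to +x, 2 mm short of the tote's rim when the tray is flat. A light push (under 10 N) frees it; no spring brings it back up.
- tote: Grey plastic tote, fixed, open on top; origin: centre of its underside. Bottom 5 mm thick, inside 203 (its x) x 132 mm (y); walls lean out 2.5 degrees to a rim 105 mm above the bench (outside 240 x 169). The rims of the two ends are rolled in to a mouth 204 mm long, sloping beneath: a level tray passes, a slanted one catches under them. The tray's x lies along its x.
- mat: Black rubber bench mat, fixed, 290 (its x) x 230 (y) x 4 mm thick. Origin: centre of its underside. Mat and tote lie on either side of the bench's middle and change places from start to start.
- car: Half-built toy car of aluminium, about 210 x 112 x 60 mm, loose, to be left alone. Origin: on the bench under its middle; its length is its x.
- wrench: Steel wrench lying on the bench, 150 mm long along its x, to be left alone. Origin: under its middle.
- spare_wheel: Loose aluminium wheel lying flat, diameter 60, 8 mm thick, to be left alone. Origin: centre of its underside.
- screw_jar: Jar with black cap, diameter 52, 70 mm high, to be left alone. Origin: centre of its underside.

How it is judged:
On the way, in this order (a step that is already met when the one before it is completed fails the run):
1. the tray is pressed flat onto the bottom of the tote (angle between tray's own z axis and vertical below 0.04 rad and z of tray in the frame of tote below 0.01 m and horizontal distance between tray and tote below 0.02 m), for 0.2 s.
2. the tray is lifted clear of the tote (z of tray in the frame of tote above 0.105 m), for 0.1 s.
At the end, for the whole second after the job is handed in: The tray stands at rest on the mat, its middle within 35 mm of the mat's middle, level within 0.04 rad and right way up, its underside within 4 mm of the mat's top (any heading) (horizontal distance between tray and mat below 0.035 m and angle between tray's own z axis and vertical below 0.04 rad and z of tray in the frame of mat below 0.008 m and linear speed of tray below 0.02 m/s); the robot touches nothing.
It fails at once if the tray is tipped by more than 0.4 rad (angle between tray's own z axis and vertical above 0.4 rad).
It fails at once if the tray is dropped or flung (over 0.7 m/s) outside the tote (linear speed of tray above 0.7 m/s and horizontal distance between tray and tote above 0.1 m).
It fails at once if another thing on the bench is moved by more than 30 mm (distance of any of car, wrench, spare_wheel, screw_jar from where it was at the start of the episode above 0.03 m).
It also fails if it takes over 61 s, if anything falls off the work surface, if the arm or the gripper's body presses on something with over 40 N, if the wrist force passes 120 N, or if a joint passes its speed limit or range.

## Robot

A 6-joint arm with a two-finger parallel gripper is mounted at the origin on the work surface. World frame = base frame: x ahead of the robot, y to its left, z up, the work surface at z = 0. Lengths are in m, angles in rad, forces in N, time in s.
With the tool pointing down it reaches from about 0.15 to 0.775 m from the base axis. Payload 6.1 kg.
Tool frame: the origin (TCP) lies at the very end of the fingers, on their centre line; the grasp point (between the pads) lies 19 mm behind it; z points along the fingers, x is the direction in which the jaws open and shut, and the axes are right-handed (so a half turn about z gives the same grasp; the last joint's range is limited). The gripper opens to 85 mm and grips with 20 to 120 N. Pads are 22 mm wide; open, the fingers measure 114 mm over their backs; the gripper's body (76 mm by 85 mm) begins 54 mm behind the grasp point. The pads swing forward as they close: fully open they stand 13 mm farther back than shut.
Start: joints at [-1.145, 0.126, -0.04, 1.405, 0, 1.571], TCP at [0.217, -0.478, 0.231] pointing down, gripper open.
Joint ranges: [-2.72, 2.72], [-0.95, 1.95], [-1.27, 1.35], [-1.78, 2.02], [-1.46, 1.47], [-3.14, 3.14]. Speed limits (rad/s): [2.39, 2.39, 3.01, 3.14, 3.14, 3.14].

## Interface

Orientations are given as a rotation vector (axis times angle).
In Python, from station import robot, imaging, workorder gives the robot as it stands.
- The arm moves only by the tool step_arm, never from a script. Its argument "motion" is a list of rows, each an object with "translation": the shift along the tool's x, y, z in m, a list of three; "rotation": the turn, a rotation vector about the tool's x, y, z in rad, a list of three. A call has 1 to 5 rows; each row shifts and turns the commanded pose from where the row before left it, along the tool's axes as they then stand; what a row does not reach is not made up. A row lasts 1/12 s, in which the tool goes at most 41.7 mm and 7.16 degrees, less where a joint would pass 70% of its speed; a pose out of reach is approached as far as the arm can. A call is refused whole if a number of a shift passes 0.0417 or a number of a turn 0.125, either way. A call with a gripper value outside its range is refused whole. "hand" is the opening, from -1 (shut) to 1 (fully open), so that 0 is half open, set as the call begins (left out, the last holds). The fingers move at their own pace and stop on an object; "newtons" is the grip in N (left out, the last holds). Time passes only in rows, so rows that do not move let the fingers close. It gives the time, the measured TCP pose, the force and the opening at its end, in the units of the state.
- robot.get_state(): the state, without advancing time (a new reading comes with each control period).
- imaging.grab_frame(name): name is "side" or "top"; returns a dict with "pixels" (384x512x3 uint8, red, green, blue), "intrinsics" (3x3 intrinsics, pixels), "k1" (the pictures are not rectified: a ray, as slopes to the right and down, at radius r is drawn at 1 + k1 r^2 times it, then the intrinsics apply), "rvec" (rotation vector, rad) and "tvec" (3), from world to camera coordinates, as OpenCV has them. Camera axes: x right, y down, z forward; pixel columns grow to the right and rows downward; lengths in m; the calibration is good to about 2 mm. A picture is of the moment at which its call begins. There is no depth.
- workorder.close_job(): hands the job in, once; it reports no verdict.
The state is a dict: "time_s": time; "qpos": joint angles; "dq": joint speeds; "tau": joint torques, N m; "ee_pos": TCP position; "eef_rot": TCP orientation; "force": force on the tool from outside, world axes, zero at the start; "wrist_torque": the same for the moment, N m; "finger_gap": finger opening in m.
Only numpy, scipy, OpenCV 4.12 (cv2) and the standard library are available. Lean on these libraries where they do the work, as an engineer would, in place of code of your own. Each camera call takes 0.05 s, during which the arm holds its last target. There are 200 camera calls.

## Working session

There is one attempt and no reset: what is moved stays moved. The work goes in short steps, Python scripts to look and compute and a tool call to move; the robot and the scene stay as the last step left them, time stands still between calls to the robot, and variables do not carry over. Pictures are saved under pics/ and viewed, about 8 in all and at most 12, crops included, and the job is handed in when it is done.

Besides the shell and the picture viewer there is one more tool, called after "Emit:" in YAML: its name, and indented under it one key for each argument. step_arm: Moves the arm, as the interface text tells. Its arguments: {"type":"object","properties":{"motion":{"type":"array"},"hand":{"type":"number"},"newtons":{"type":"number"}},"required":["motion"]}

```bash
ls; mkdir -p pics; cat > h.py <<'E'
import numpy as np, cv2
from station import robot, imaging, workorder
def grab(n):
    f=imaging.grab_frame(n); return f
def save(f,p): cv2.imwrite(p,cv2.cvtColor(f["pixels"],cv2.COLOR_RGB2BGR))
def D(f): return np.array([f["k1"],0,0,0,0],float)
def proj(f,P): return cv2.projectPoints(np.array(P,float).reshape(-1,1,3),np.array(f["rvec"],float),np.array(f["tvec"],float),np.array(f["intrinsics"],float),D(f))[0].reshape(-1,2)
def ray(f,uv):
    s=cv2.undistortPoints(np.array(uv,float).reshape(-1,1,2),np.array(f["intrinsics"],float),D(f)).reshape(-1,2)
    R=cv2.Rodrigues(np.array(f["rvec"],float))[0]
    return -R.T@np.array(f["tvec"],float).ravel(), np.c_[s,np.ones(len(s))]@R
def onplane(f,uv,z):
    c,d=ray(f,uv); return c+d*((z-c[2])/d[:,2])[:,None]
def tri(f1,p1,f2,p2):
    c1,d1=ray(f1,[p1]);c2,d2=ray(f2,[p2]);a=d1[0];b=d2[0]
    t=np.linalg.lstsq(np.c_[a,-b],c2-c1,rcond=None)[0];A=c1+a*t[0];B=c2+b*t[1]
    return (A+B)/2,np.linalg.norm(A-B)
E
python3 - <<'E'
from h import *
print(robot.get_state())
for n in("top","side"):
    f=grab(n); save(f,f"pics/{n}0.png"); print(n,f["k1"],ray(f,[[256,192]]))
E
```

```text
pics
{'time_s': 0.0, 'qpos': array([-1.14499690e+00,  1.26402864e-01, -4.06284649e-02,  1.40540045e+00,
       -1.40801354e-05,  1.57081614e+00]), 'dq': array([-6.06014337e-04,  2.14687466e-04, -2.19159444e-05, -1.72558676e-03,
       -1.76003851e-03,  5.28181688e-05]), 'tau': array([ 1.99155329e-03, -4.35913110e+01,  3.52923703e+01,  1.73191127e-02,
        1.26074417e-05,  7.59018747e-06]), 'ee_pos': array([ 0.21667535, -0.47774557,  0.23050711]), 'eef_rot': array([-2.63991382e+00,  1.70145913e+00,  2.17072644e-03]), 'force': array([-0.39182881, -0.93545818,  0.23525658]), 'wrist_torque': array([-0.00523321, -0.01506534, -0.02032657]), 'finger_gap': 0.08514192128948755}
top 0.0544825373039089 (array([0.40164694, 0.02245339, 1.5039189 ]), array([[ 0.12852207, -0.02158782, -0.9914806 ]]))
side -0.07744253264239165 (array([0.29788859, 1.18434963, 1.04495317]), array([[ 0.18358279, -0.76987122, -0.61128967]]))
```

View pics/top0.png

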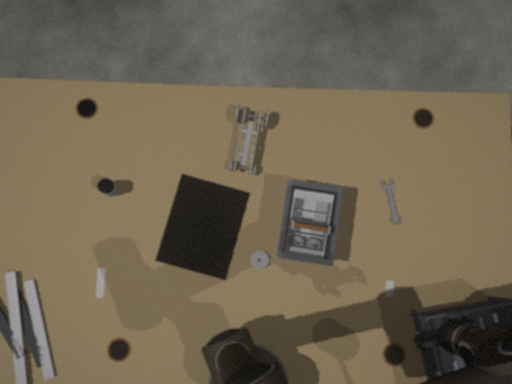

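View pics/side0.png

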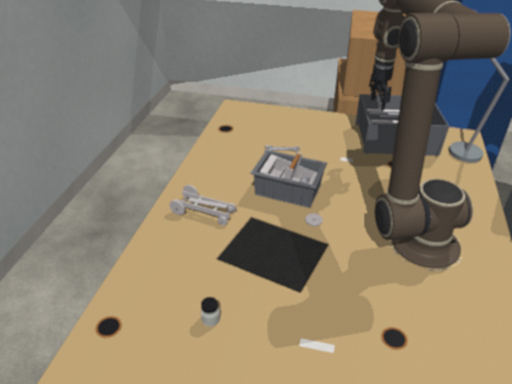

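The top view has the tote at about (310,222), the mat at (203,226), and the orange handle at (311,228). The wheels are at the robot-side end, so the raised end is the far one, near (317,190).

```bash
python3 - <<'E'
from h import *
F={n:grab(n) for n in("top","side")}
t=F["top"];s=F["side"]
g=t["pixels"].max(2); m=(g<45).astype(np.uint8); m[:, :140]=0;m[:,265:]=0;m[:165]=0;m[300:]=0
c=max(cv2.findContours(m,0,2)[0],key=cv2.contourArea);b=cv2.boxPoints(cv2.minAreaRect(c));P=onplane(t,b,.004)
print("mat",b.round(1).tolist(),P.mean(0).round(4),np.linalg.norm(np.roll(P,-1,0)-P,axis=1).round(3),np.arctan2(*(P[1]-P[0])[1::-1]))
# tote: grey-blue (low saturation/darkish vs tan bench)
hsv=cv2.cvtColor(t["pixels"],cv2.COLOR_RGB2HSV);p=t["pixels"].astype(int)
print(p[222,283:292].tolist())
m=((p[...,0]-p[...,2])<12).astype(np.uint8); m[:,:268]=0;m[:,365:]=0;m[:170]=0;m[275:]=0
m=cv2.morphologyEx(m,cv2.MORPH_OPEN,np.ones((3,3)))
c=max(cv2.findContours(m,0,2)[0],key=cv2.contourArea);b=cv2.boxPoints(cv2.minAreaRect(c));P=onplane(t,b,.105)
print("tote",b.round(1).tolist(),P.mean(0).round(4),np.linalg.norm(np.roll(P,-1,0)-P,axis=1).round(3),[np.arctan2(*(P[i+1]-P[i])[1::-1]).round(3) for i in(0,1)])
H={}
for n,(x0,x1,y0,y1) in {"top":(280,345,180,265),"side":(250,330,140,200)}.items():
    p=F[n]["pixels"].astype(int); m=np.zeros(p.shape[:2],np.uint8)
    m[y0:y1,x0:x1]=((p[...,0]-p[...,2]>50)&(p[...,0]>1.5*p[...,1]))[y0:y1,x0:x1]
    ys,xs=np.nonzero(m);H[n]=(xs.mean(),ys.mean());r=cv2.minAreaRect(np.c_[xs,ys].astype(np.float32));print(n,len(xs),H[n],r)
    if n=="top":
        q=onplane(t,cv2.boxPoints(r),.115);print("bar",q.round(4).tolist())
print(tri(t,H["top"],s,H["side"]))
crop=np.hstack([cv2.resize(t["pixels"][172:272,268:358],(450,500),interpolation=2),cv2.resize(s["pixels"][140:210,245:335],(0,0),fx=3.8,fy=3.8)[:500].copy() if 0 else cv2.copyMakeBorder(cv2.resize(s["pixels"][140:210,245:335],(342,266)),0,234,0,0,0)])
cv2.imwrite("pics/crop.png",crop[...,::-1])
E
```

```text
mat [[156.60000610351562, 259.29998779296875], [181.0, 174.10000610351562], [248.60000610351562, 193.5], [224.1999969482422, 278.6000061035156]] [0.4824 0.1577 0.004 ] [0.282 0.228 0.282 0.222] -0.23009189706445196
[[82, 84, 86], [73, 76, 77], [68, 68, 72], [61, 62, 61], [54, 52, 52], [59, 56, 57], [65, 64, 60], [78, 77, 75], [100, 98, 98]]
tote [[276.6000061035156, 257.1000061035156], [288.1000061035156, 178.1999969482422], [343.8999938964844, 186.39999389648438], [332.29998779296875, 265.20001220703125]] [ 0.4984 -0.1734  0.105 ] [0.241 0.171 0.241 0.168] [np.float64(-0.13), np.float64(-1.692)]
top 0 (np.float64(nan), np.float64(nan)) ((0.0, 0.0), (0.0, 0.0), 0.0)
bar [[1.1502, 0.7847, 0.115], [1.1502, 0.7847, 0.115], [1.1502, 0.7847, 0.115], [1.1502, 0.7847, 0.115]]
side 0 (np.float64(nan), np.float64(nan)) ((0.0, 0.0), (0.0, 0.0), 0.0)
 ** On entry to DLASCL parameter number  4 had an illegal value
 ** On entry to DLASCL parameter number  4 had an illegal value
 ** On entry to DLASCL parameter number  4 had an illegal value
 ** On entry to DLASCL parameter number  4 had an illegal value
 ** On entry to DLASCL parameter number  5 had an illegal value
 ** On entry to DLASCL parameter number  4 had an illegal value<stdin>:18: RuntimeWarning: Mean of empty slice.
  ret = ret.dtype.type(ret / rcount)
Traceback (most recent call last):
  File "h.py", line 16, in tri
    t=np.linalg.lstsq(np.c_[a,-b],c2-c1,rcond=None)[0];A=c1+a*t[0];B=c2+b*t[1]
      ~~~~~~~~~~~~~~~^^^^^^^^^^^^^^^^^^^^^^^^^^^^^^
numpy.linalg.LinAlgError: SVD did not converge in Linear Least Squares
```

```bash
python3 - <<'E'
from h import *
F={n:grab(n) for n in("top","side")}
t=F["top"];s=F["side"];H={}
for n,(x0,x1,y0,y1) in {"top":(290,335,215,240),"side":(285,303,150,175)}.items():
    p=F[n]["pixels"].astype(int); d=p[...,0]-p[...,2]; m=np.zeros(p.shape[:2],np.uint8)
    m[y0:y1,x0:x1]=(d>25)[y0:y1,x0:x1]
    ys,xs=np.nonzero(m);H[n]=(xs.mean(),ys.mean());r=cv2.minAreaRect(np.c_[xs,ys].astype(np.float32));print(n,len(xs),H[n],r,d[y0:y1,x0:x1].max())
    if n=="top": q=onplane(t,cv2.boxPoints(r),.12);print("bar",q.round(4).tolist())
print(tri(t,H["top"],s,H["side"]))
crop=np.hstack([cv2.resize(t["pixels"][172:272,268:358],(450,500)),cv2.copyMakeBorder(cv2.resize(s["pixels"][140:210,245:335],(342,266)),0,234,0,0,0)])
cv2.imwrite("pics/crop.png",crop[...,::-1])
E
```

```text
top 164 (np.float64(310.5243902439024), np.float64(226.53048780487805)) ((310.5751647949219, 226.5115509033203), (33.832725524902344, 4.789802074432373), 8.746162414550781) 62
bar [[0.4811, -0.1215, 0.12], [0.4952, -0.1235, 0.12], [0.4824, -0.2234, 0.12], [0.4683, -0.2212, 0.12]]
side 164 (np.float64(294.0), np.float64(156.6951219512195)) ((293.5, 159.0), (18.0, 17.0), 90.0) 97
(array([ 0.48123808, -0.16704431,  0.15610355]), np.float64(0.0032532491454932257))
```

View pics/crop.png

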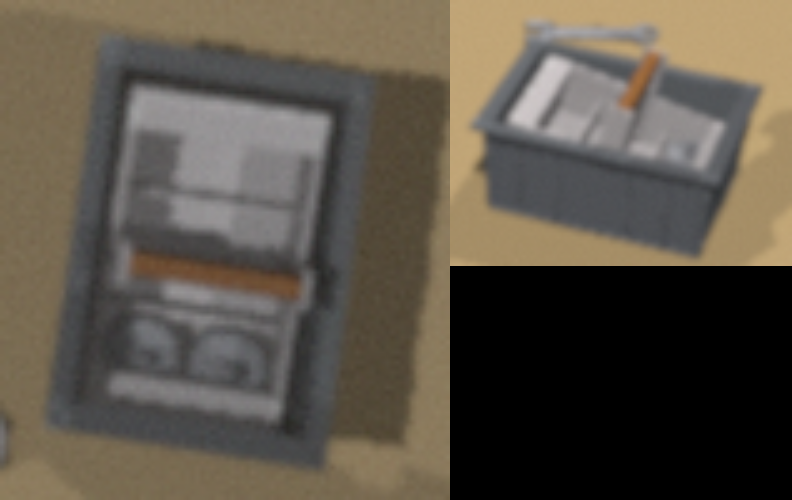

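The tote rim fits 241x170 mm (240x169 given), centred at (0.498, -0.173) with heading -0.13. The mat's centre is (0.482, 0.158). The tray's raised end is at the far end, and I'll press there with closed fingers at about (0.581, -0.184).

Emit:
step_arm:
  motion:
    - {"translation": [0,0,0],"rotation": [0,0,0.114]}
    - {"translation": [0,0,0],"rotation": [0,0,0.114]}
    - {"translation": [0,0,0],"rotation": [0,0,0.114]}
    - {"translation": [0,0,0],"rotation": [0,0,0.114]}
  hand: -1
  newtons: 40

```text
time_s: 0.63
ee_pos: [0.2168, -0.4781, 0.2312]
eef_rot: [-2.181, 2.261, 0.0]
force: [-0.2, -0.2, -0.2]
finger_gap: 0.0388
```

Emit:
step_arm:
  motion:
    - {"translation": [-0.025,-0.029,0],"rotation": [0,0,0]}
    - {"translation": [-0.025,-0.029,0],"rotation": [0,0,0]}
    - {"translation": [-0.025,-0.029,0],"rotation": [0,0,0]}
    - {"translation": [-0.025,-0.029,0],"rotation": [0,0,0]}
    - {"translation": [-0.025,-0.029,0],"rotation": [0,0,0]}

```text
time_s: 1.05
ee_pos: [0.3665, -0.3563, 0.2314]
eef_rot: [2.187, -2.255, 0.0]
force: [0.3, -0.5, -0.1]
finger_gap: 0.0001
```

Emit:
step_arm:
  motion:
    - {"translation": [-0.025,-0.029,0],"rotation": [0,0,0]}
    - {"translation": [-0.025,-0.029,0],"rotation": [0,0,0]}
    - {"translation": [-0.025,-0.029,0],"rotation": [0,0,0]}
    - {"translation": [-0.025,-0.029,0],"rotation": [0,0,0]}
    - {"translation": [-0.025,-0.029,0],"rotation": [0,0,0]}

```text
time_s: 1.47
ee_pos: [0.5155, -0.2354, 0.2313]
eef_rot: [2.188, -2.255, 0.0]
force: [0.8, -1.2, 0.7]
finger_gap: -0.0001
```

```bash
cat >> h.py <<'E'
from scipy.spatial.transform import Rotation as Ro
def go(x,y,z,head):
    s=robot.get_state();R=Ro.from_rotvec(s["eef_rot"]);h=np.arctan2(*R.as_matrix()[1::-1,0])
    W=Ro.from_euler("z",head)*Ro.from_rotvec([np.pi,0,0])
    print("t",s["time_s"],"pos",s["ee_pos"].round(4),"head",h.round(3),"q",s["qpos"].round(2),"F",s["force"].round(1),"gap",s["finger_gap"].round(4))
    d=np.array([x,y,z])-s["ee_pos"];print("shift now-frame",R.inv().apply(d).round(4),"target-frame",W.inv().apply(d).round(4),"turn",(R.inv()*W).as_rotvec().round(4))
E
python3 -c "
from h import *
go(.5807,-.1842,.12,-1.60)"
```

```text
Traceback (most recent call last):
  File "h.py", line 22, in go
    print("t",s["time_s"],"pos",s["ee_pos"].round(4),"head",h.round(3),"q",s["qpos"].round(2),"F",s["force"].round(1),"gap",s["finger_gap"].round(4))
                                                                                                                            ^^^^^^^^^^^^^^^^^^^^^
AttributeError: 'float' object has no attribute 'round'
```

Emit:
step_arm:
  motion:
    - {"translation": [-0.0265,-0.032,0],"rotation": [0,0,0]}
    - {"translation": [-0.0265,-0.032,0],"rotation": [0,0,0]}
    - {"translation": [0,0,0.035],"rotation": [0,0,0]}
    - {"translation": [0,0,0.035],"rotation": [0,0,0]}
    - {"translation": [0,0,0.035],"rotation": [0,0,0]}

```text
time_s: 1.88
ee_pos: [0.581, -0.1851, 0.1253]
eef_rot: [-2.189, 2.252, -0.002]
force: [-0.2, -0.2, 0.9]
finger_gap: -0.0001
```

```bash
sed -i 's/s\["finger_gap"\].round(4)/s["finger_gap"]/' h.py
python3 - <<'E'
from h import *
go(.5807,-.1842,.12,-1.60)
t=grab("top");s=grab("side")
crop=np.hstack([cv2.resize(t["pixels"][150:270,258:358],(400,480)),cv2.copyMakeBorder(cv2.resize(s["pixels"][120:210,245:335],(400,400)),0,80,0,0,0)])
cv2.imwrite("pics/crop2.png",crop[...,::-1])
E
```

```text
t 1.8833 pos [ 0.581  -0.1851  0.1253] head -1.599 q [-0.31  0.3  -0.05  1.21 -0.    2.86] F [-0.2 -0.2  0.9] gap -8.469017293263869e-05
shift now-frame [-0.0009  0.0004  0.0053] target-frame [-0.0009  0.0004  0.0053] turn [-0.0015 -0.0005  0.001 ]
```

View pics/crop2.png

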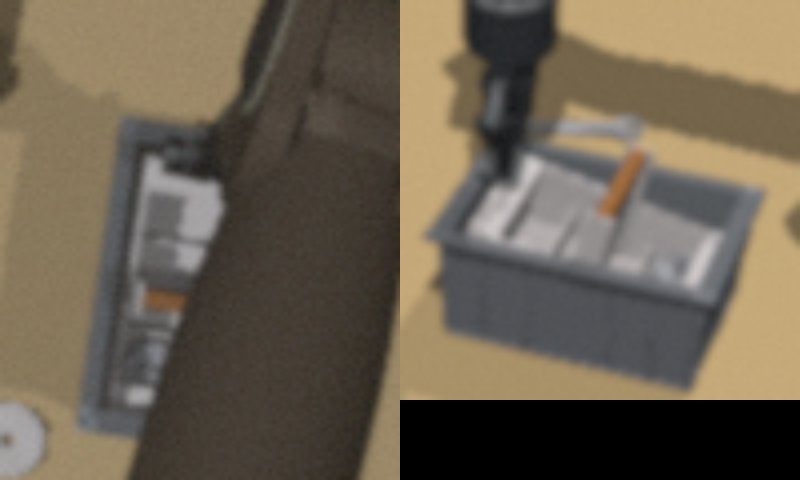

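The side crop shows the fingertip over the raised flange at about (500,175), inside the rim. I'll press down gently.

Emit:
step_arm:
  motion:
    - {"translation": [0,0,0.006],"rotation": [0,0,0]}
    - {"translation": [0,0,0.006],"rotation": [0,0,0]}
    - {"translation": [0,0,0.006],"rotation": [0,0,0]}
    - {"translation": [0,0,0.005],"rotation": [0,0,0]}
    - {"translation": [0,0,0.005],"rotation": [0,0,0]}

```text
time_s: 2.4
ee_pos: [0.5809, -0.1865, 0.0996]
eef_rot: [-2.186, 2.254, -0.005]
force: [0.2, -0.6, 0.1]
finger_gap: 0.0001
```

Emit:
step_arm:
  motion:
    - {"translation": [0,0,0.005],"rotation": [0,0,0]}
    - {"translation": [0,0,0.005],"rotation": [0,0,0]}
    - {"translation": [0,0,0.005],"rotation": [0,0,0]}

```text
time_s: 2.65
ee_pos: [0.5798, -0.186, 0.0829]
eef_rot: [2.188, -2.255, -0.0]
force: [0.7, 0.1, 0.1]
finger_gap: 0.0002
```

```bash
python3 - <<'E'
from h import *
s=grab("side")
cv2.imwrite("pics/crop3.png",cv2.resize(s["pixels"][120:210,245:335],(500,500))[...,::-1])
E
```

```text
(no output)
```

View pics/crop3.png

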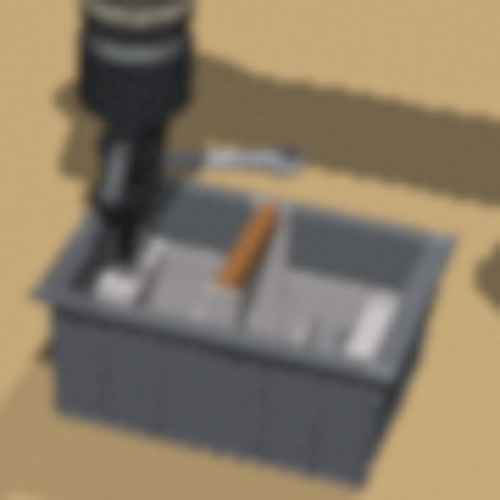

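The tray has gone down with the finger: the flange end at about (125,280) is now lower and the bar is nearly upright. I'll keep pressing until it seats near z = 0.065.

Emit:
step_arm:
  motion:
    - {"translation": [0,0,0.005],"rotation": [0,0,0]}
    - {"translation": [0,0,0.005],"rotation": [0,0,0]}
    - {"translation": [0,0,0.004],"rotation": [0,0,0]}

```text
time_s: 2.95
ee_pos: [0.5797, -0.1859, 0.0687]
eef_rot: [2.188, -2.255, -0.0]
force: [0.7, 0.1, 0.1]
finger_gap: -0.0
```

Emit:
step_arm:
  motion:
    - {"translation": [0,0,0.003],"rotation": [0,0,0]}
    - {"translation": [0,0,0.001],"rotation": [0,0,0]}
    - {"translation": [0,0,0],"rotation": [0,0,0]}
    - {"translation": [0,0,0],"rotation": [0,0,0]}

```text
time_s: 3.28
ee_pos: [0.58, -0.186, 0.0654]
eef_rot: [-2.188, 2.255, -0.0]
force: [0.1, -0.3, -0.7]
finger_gap: -0.0002
```

Emit:
step_arm:
  motion:
    - {"translation": [0,0,0.001],"rotation": [0,0,0]}
    - {"translation": [0,0,0.001],"rotation": [0,0,0]}
    - {"translation": [0,0,0],"rotation": [0,0,0]}

```text
time_s: 3.53
ee_pos: [0.5801, -0.186, 0.065]
eef_rot: [-2.187, 2.254, -0.002]
force: [-3.5, 1.5, 9.4]
finger_gap: -0.0001
```

The reading is 9 N at z = 0.065, so the tray is seated. Next I'll raise and turn the tool for the handle.

Emit:
step_arm:
  motion:
    - {"translation": [0,0,0],"rotation": [0,0,0]}
    - {"translation": [0,0,-0.035],"rotation": [0,0,0]}
    - {"translation": [0,0,-0.04],"rotation": [0,0,0]}
    - {"translation": [0,0,-0.04],"rotation": [0,0,0]}
    - {"translation": [0,0,-0.04],"rotation": [0,0,0]}

```text
time_s: 3.95
ee_pos: [0.5794, -0.1858, 0.22]
eef_rot: [2.188, -2.255, -0.0]
force: [0.7, -1.5, 0.7]
finger_gap: 0.0
```

Emit:
step_arm:
  motion:
    - {"translation": [0.03,0,0],"rotation": [0,0,0]}
    - {"translation": [0.04,0,0],"rotation": [0,0,0]}
    - {"translation": [0.04,0,0],"rotation": [0,0,0]}
    - {"translation": [0.04,0,0],"rotation": [0,0,0]}

```text
time_s: 4.28
ee_pos: [0.5755, -0.3372, 0.219]
eef_rot: [-2.189, 2.253, -0.002]
force: [1.2, 0.2, -0.0]
finger_gap: -0.0005
```

Emit:
step_arm:
  motion:
    - {"translation": [0,0,0],"rotation": [0,0,-0.1225]}
    - {"translation": [0,0,0],"rotation": [0,0,-0.1225]}
    - {"translation": [0,0,0],"rotation": [0,0,-0.1225]}
    - {"translation": [0,0,0],"rotation": [0,0,-0.1225]}
  hand: 1

```text
time_s: 4.62
ee_pos: [0.5752, -0.3365, 0.218]
eef_rot: [-2.673, 1.65, 0.0]
force: [0.3, -0.1, 0.7]
finger_gap: 0.0481
```

Emit:
step_arm:
  motion:
    - {"translation": [0,0,0],"rotation": [0,0,-0.1225]}
    - {"translation": [0,0,0],"rotation": [0,0,-0.1225]}
    - {"translation": [0,0,0],"rotation": [0,0,-0.1225]}
    - {"translation": [0,0,0],"rotation": [0,0,-0.1225]}

```text
time_s: 4.95
ee_pos: [0.5754, -0.3359, 0.2182]
eef_rot: [2.994, -0.951, 0.0]
force: [0.2, -0.0, -0.1]
finger_gap: 0.0855
```

Emit:
step_arm:
  motion:
    - {"translation": [0,0,0],"rotation": [0,0,-0.1225]}
    - {"translation": [0,0,0],"rotation": [0,0,-0.1225]}
    - {"translation": [0,0,0],"rotation": [0,0,-0.1225]}
    - {"translation": [0,0,0],"rotation": [0,0,-0.1225]}

```text
time_s: 5.28
ee_pos: [0.5754, -0.3359, 0.2182]
eef_rot: [3.135, -0.196, 0.0]
force: [0.1, 0.4, -0.3]
finger_gap: 0.0854
```

```bash
python3 - <<'E'
from h import *
t=grab("top");s=grab("side")
go(.4984,-.1734,.18,-.13)
p=t["pixels"].astype(int); d=p[...,0]-p[...,2]; m=np.zeros(p.shape[:2],np.uint8); m[212:240,292:332]=(d>25)[212:240,292:332]
n,l,st,ce=cv2.connectedComponentsWithStats(m);i=1+st[1:,4].argmax();ys,xs=np.nonzero(l==i)
r=cv2.minAreaRect(np.c_[xs,ys].astype(np.float32));q=onplane(t,cv2.boxPoints(r),.121);print(len(xs),r,"bar",q.round(4).tolist(),q.mean(0))
cv2.imwrite("pics/crop4.png",np.hstack([cv2.resize(t["pixels"][172:272,268:358],(360,400)),cv2.resize(s["pixels"][120:210,245:335],(400,400))])[...,::-1])
E
```

```text
t 5.3833 pos [ 0.5754 -0.3359  0.2182] head -0.131 q [-0.53  0.4   0.29  1.46  0.    1.17] F [0.2 0.  0.3] gap 0.08569153621650122
shift now-frame [-0.0975 -0.1511  0.0382] target-frame [-0.0974 -0.1512  0.0382] turn [ 0.     -0.     -0.0006]
167 ((310.5567626953125, 220.6405487060547), (33.8438835144043, 4.938814640045166), 8.972625732421875) bar [[0.4985, -0.1211, 0.121], [0.5131, -0.1232, 0.121], [0.4999, -0.2232, 0.121], [0.4853, -0.2209, 0.121]] [ 0.49918085 -0.17209566  0.121     ]
```

View pics/crop4.png

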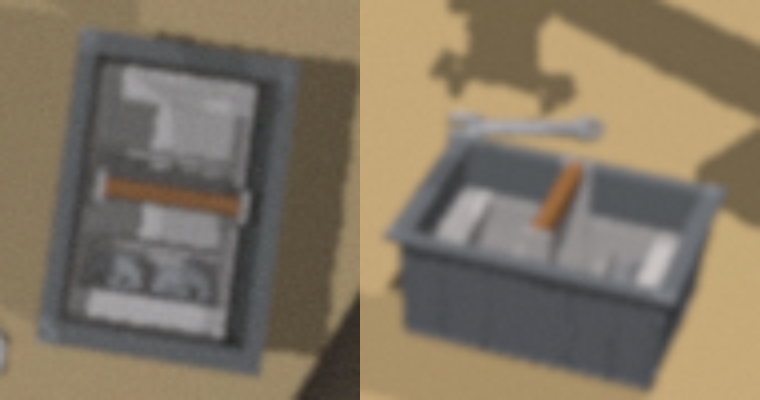

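Flat. The bar's centre is (0.499, -0.172) with heading -0.13, over the tote's middle.

Emit:
step_arm:
  motion:
    - {"translation": [-0.0194,-0.0305,0],"rotation": [0,0,0]}
    - {"translation": [-0.0194,-0.0305,0],"rotation": [0,0,0]}
    - {"translation": [-0.0194,-0.0305,0],"rotation": [0,0,0]}
    - {"translation": [-0.0194,-0.0305,0],"rotation": [0,0,0]}
    - {"translation": [-0.0194,-0.0305,0],"rotation": [0,0,0]}

```text
time_s: 5.8
ee_pos: [0.4981, -0.1707, 0.2182]
eef_rot: [-3.134, 0.213, -0.0]
force: [0.8, 0.6, 1.2]
finger_gap: 0.0853
```

Emit:
step_arm:
  motion:
    - {"translation": [0,0,0.03],"rotation": [0,0,0]}
    - {"translation": [0,0,0.03],"rotation": [0,0,0]}
    - {"translation": [0,0,0],"rotation": [0,0,0]}

```text
time_s: 6.05
ee_pos: [0.4962, -0.1704, 0.1535]
eef_rot: [-3.133, 0.209, 0.011]
force: [-1.6, 0.5, -1.3]
finger_gap: 0.0854
```

```bash
python3 -c "
from h import *
go(.4992,-.1721,.092,-.131)"
```

```text
t 6.05 pos [ 0.4962 -0.1704  0.1535] head -0.133 q [-0.33  0.14 -0.19  1.24 -0.    1.37] F [-1.6  0.5 -1.3] gap 0.08538671008062752
shift now-frame [0.0037 0.0014 0.0615] target-frame [0.0032 0.0013 0.0615] turn [-0.0014  0.007  -0.0023]
```

Emit:
step_arm:
  motion:
    - {"translation": [0.001,0.001,0.02],"rotation": [0,0,0]}
    - {"translation": [0,0,0.02],"rotation": [0,0,0]}
    - {"translation": [0,0,0.02],"rotation": [0,0,0]}
    - {"translation": [0,0,0],"rotation": [0,0,0]}
    - {"translation": [0,0,0],"rotation": [0,0,0]}

```text
time_s: 6.47
ee_pos: [0.4997, -0.1733, 0.0987]
eef_rot: [-3.134, 0.209, 0.002]
force: [-0.0, -0.8, 0.7]
finger_gap: 0.085
```

```bash
python3 -c "
from h import *
go(.4992,-.1721,.092,-.131)"
```

```text
t 6.4667 pos [ 0.4997 -0.1733  0.0987] head -0.133 q [-0.33  0.17 -0.28  1.12  0.    1.37] F [-0.  -0.8  0.7] gap 0.08499649262950773
shift now-frame [-0.0007 -0.0011  0.0067] target-frame [-0.0007 -0.0011  0.0067] turn [-0.0003  0.0015 -0.002 ]
```

Emit:
step_arm:
  motion:
    - {"translation": [0,0,0.006],"rotation": [0,0,0]}
    - {"translation": [0,0,0],"rotation": [0,0,0]}

```text
time_s: 6.63
ee_pos: [0.5006, -0.1735, 0.0931]
eef_rot: [3.134, -0.207, 0.002]
force: [0.5, -0.8, -0.7]
finger_gap: 0.0851
```

Emit:
step_arm:
  motion:
    - {"translation": [0,0,0],"rotation": [0,0,0]}
    - {"translation": [0,0,0],"rotation": [0,0,0]}
    - {"translation": [0,0,0],"rotation": [0,0,0]}
    - {"translation": [0,0,0],"rotation": [0,0,0]}
    - {"translation": [0,0,0],"rotation": [0,0,0]}
  hand: -1
  newtons: 90

```text
time_s: 7.05
ee_pos: [0.5, -0.1732, 0.0926]
eef_rot: [3.135, -0.206, 0.001]
force: [-0.3, -0.6, 0.2]
finger_gap: 0.0256
```

Emit:
step_arm:
  motion:
    - {"translation": [0,0,0],"rotation": [0,0,0]}
    - {"translation": [0,0,0],"rotation": [0,0,0]}
    - {"translation": [0,0,0],"rotation": [0,0,0]}
    - {"translation": [0,0,-0.003],"rotation": [0,0,0]}
    - {"translation": [0,0,-0.003],"rotation": [0,0,0]}

```text
time_s: 7.47
ee_pos: [0.4996, -0.1729, 0.0976]
eef_rot: [-3.134, 0.206, 0.002]
force: [1.0, 0.3, -4.1]
finger_gap: 0.0125
```

The bar is gripped (gap 12.5 mm) and the load is coming on. I'll lift slowly.

Emit:
step_arm:
  motion:
    - {"translation": [0,0,-0.006],"rotation": [0,0,0]}
    - {"translation": [0,0,-0.006],"rotation": [0,0,0]}
    - {"translation": [0,0,-0.006],"rotation": [0,0,0]}
    - {"translation": [0,0,-0.006],"rotation": [0,0,0]}
    - {"translation": [0,0,0],"rotation": [0,0,0]}

```text
time_s: 7.88
ee_pos: [0.5006, -0.1734, 0.1239]
eef_rot: [3.134, -0.206, 0.003]
force: [-0.2, -0.1, -4.7]
finger_gap: 0.0124
```

```bash
python3 - <<'E'
from h import *
s=grab("side")
go(.4992,-.1721,.23,-.131);print(robot.get_state()["wrist_torque"])
cv2.imwrite("pics/crop5.png",cv2.resize(s["pixels"][100:220,245:365],(600,600))[...,::-1])
E
```

```text
t 7.9333 pos [ 0.5004 -0.1733  0.1233] head -0.131 q [-0.33  0.15 -0.24  1.17 -0.    1.37] F [-0.6  0.9 -5.7] gap 0.012689554562077906
shift now-frame [-0.0012 -0.001  -0.1067] target-frame [-0.0014 -0.001  -0.1067] turn [ 0.0003 -0.0015  0.    ]
[-0.02887147 -0.11722034 -0.04719839]
```

View pics/crop5.png

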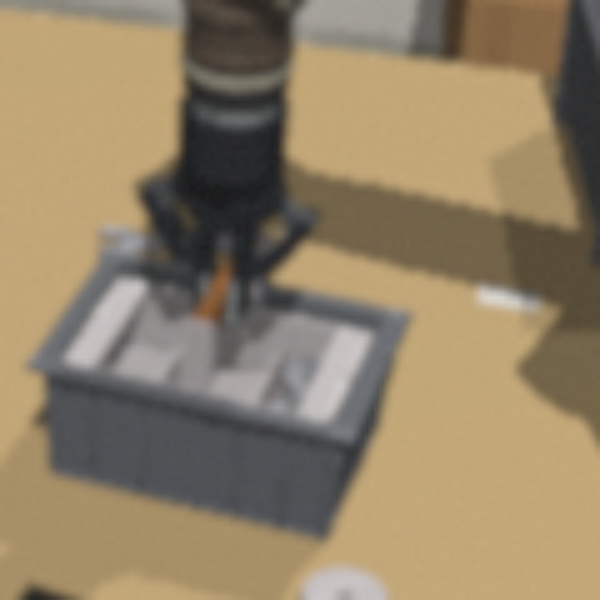

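The tray hangs level and the force matches its weight, about 5.5 N. I'll go slowly through the mouth.

Emit:
step_arm:
  motion:
    - {"translation": [0,0,-0.005],"rotation": [0,0,0]}
    - {"translation": [0,0,-0.005],"rotation": [0,0,0]}
    - {"translation": [0,0,-0.005],"rotation": [0,0,0]}
    - {"translation": [0,0,0],"rotation": [0,0,0]}

```text
time_s: 8.27
ee_pos: [0.4999, -0.1732, 0.1383]
eef_rot: [3.135, -0.206, 0.0]
force: [-2.0, 1.2, -4.0]
finger_gap: 0.0126
```

Emit:
step_arm:
  motion:
    - {"translation": [0,0,-0.008],"rotation": [0,0,0]}
    - {"translation": [0,0,-0.008],"rotation": [0,0,0]}
    - {"translation": [0,0,-0.008],"rotation": [0,0,0]}
    - {"translation": [0,0,-0.008],"rotation": [0,0,0]}
    - {"translation": [0,0,0],"rotation": [0,0,0]}

```text
time_s: 8.68
ee_pos: [0.4999, -0.1733, 0.1714]
eef_rot: [3.134, -0.206, 0.002]
force: [-2.3, 0.0, -3.6]
finger_gap: 0.0128
```

Emit:
step_arm:
  motion:
    - {"translation": [0,0,-0.012],"rotation": [0,0,0]}
    - {"translation": [0,0,-0.012],"rotation": [0,0,0]}
    - {"translation": [0,0,-0.012],"rotation": [0,0,0]}
    - {"translation": [0,0,-0.012],"rotation": [0,0,0]}
    - {"translation": [0,0,-0.012],"rotation": [0,0,0]}

```text
time_s: 9.1
ee_pos: [0.5002, -0.1732, 0.23]
eef_rot: [3.135, -0.206, 0.001]
force: [0.6, 0.5, -3.9]
finger_gap: 0.0127
```

Emit:
step_arm:
  motion:
    - {"translation": [0,0,-0.01],"rotation": [0,0,0]}
    - {"translation": [0,0,0],"rotation": [0,0,0]}
    - {"translation": [0,0,0],"rotation": [0,0,0]}

```text
time_s: 9.35
ee_pos: [0.5004, -0.1733, 0.2396]
eef_rot: [3.135, -0.206, 0.002]
force: [0.4, -0.2, -4.5]
finger_gap: 0.0129
```

```bash
python3 - <<'E'
from h import *
s=grab("side")
go(.4824,.1577,.23,-.131);print(robot.get_state()["wrist_torque"])
cv2.imwrite("pics/crop6.png",cv2.resize(s["pixels"][60:210,225:375],(600,600))[...,::-1])
E
```

```text
t 9.4 pos [ 0.5    -0.1731  0.2389] head -0.131 q [-0.33  0.13 -0.01  1.42  0.    1.37] F [-0.6 -0.2 -5.3] gap 0.012620296391702084
shift now-frame [-0.0607 -0.3257  0.0089] target-frame [-0.0607 -0.3257  0.0089] turn [-0. -0.  0.]
[-0.04785834 -0.12476484  0.02937187]
```

View pics/crop6.png

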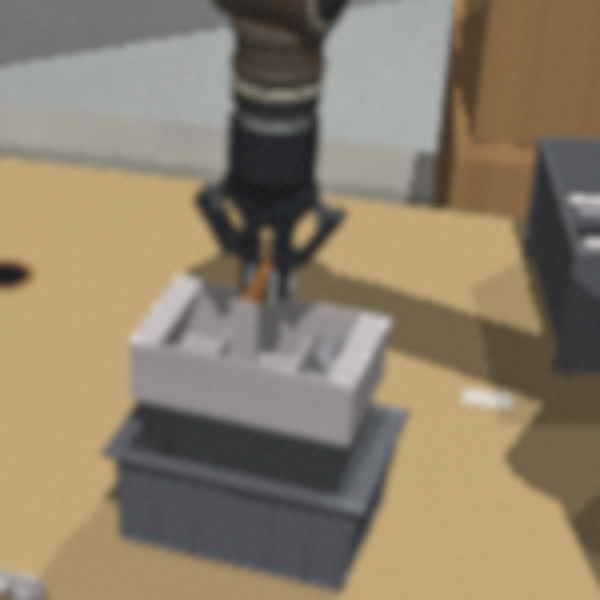

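The tray is clear of the tote, level and upright. Next I'll carry it to the mat.

Emit:
step_arm:
  motion:
    - {"translation": [-0.0015,-0.01,0],"rotation": [0,0,0]}
    - {"translation": [-0.0035,-0.02,0],"rotation": [0,0,0]}
    - {"translation": [-0.004,-0.0215,0],"rotation": [0,0,0]}
    - {"translation": [-0.004,-0.0215,0],"rotation": [0,0,0]}
    - {"translation": [-0.004,-0.0215,0],"rotation": [0,0,0]}

```text
time_s: 9.82
ee_pos: [0.4947, -0.0758, 0.2383]
eef_rot: [-3.134, 0.206, 0.002]
force: [-0.7, 0.5, -5.3]
finger_gap: 0.0122
```

Emit:
step_arm:
  motion:
    - {"translation": [-0.004,-0.0215,0],"rotation": [0,0,0]}
    - {"translation": [-0.004,-0.0215,0],"rotation": [0,0,0]}
    - {"translation": [-0.004,-0.0215,0],"rotation": [0,0,0]}
    - {"translation": [-0.004,-0.0215,0],"rotation": [0,0,0]}
    - {"translation": [-0.004,-0.0215,0],"rotation": [0,0,0]}

```text
time_s: 10.23
ee_pos: [0.4888, 0.0335, 0.2384]
eef_rot: [-3.135, 0.205, 0.002]
force: [0.4, 0.7, -5.4]
finger_gap: 0.0128
```

Emit:
step_arm:
  motion:
    - {"translation": [-0.004,-0.0215,0],"rotation": [0,0,0]}
    - {"translation": [-0.004,-0.0215,0],"rotation": [0,0,0]}
    - {"translation": [-0.004,-0.0215,0],"rotation": [0,0,0]}
    - {"translation": [-0.004,-0.0215,0],"rotation": [0,0,0]}
    - {"translation": [-0.004,-0.0215,0],"rotation": [0,0,0]}

```text
time_s: 10.65
ee_pos: [0.4829, 0.1426, 0.2384]
eef_rot: [3.135, -0.205, -0.002]
force: [0.7, 0.2, -5.4]
finger_gap: 0.013
```

Emit:
step_arm:
  motion:
    - {"translation": [-0.003,-0.016,0],"rotation": [0,0,0]}
    - {"translation": [0,0,0],"rotation": [0,0,0]}
    - {"translation": [0,0,0.02],"rotation": [0,0,0]}
    - {"translation": [0,0,0.02],"rotation": [0,0,0]}
    - {"translation": [0,0,0.02],"rotation": [0,0,0]}

```text
time_s: 11.07
ee_pos: [0.4824, 0.1576, 0.1781]
eef_rot: [3.135, -0.205, -0.0]
force: [0.1, -0.1, -5.3]
finger_gap: 0.0128
```

```bash
python3 - <<'E'
from h import *
s=grab("side")
go(.4824,.1577,.0916,-.131)
E
```

```text
t 11.1167 pos [0.4806 0.1569 0.1737] head -0.131 q [ 0.32  0.1  -0.19  1.28 -0.    2.02] F [-1.6 -0.1 -8.8] gap 0.012939964544328948
shift now-frame [ 0.0022 -0.0013  0.0821] target-frame [ 0.0017 -0.0011  0.0821] turn [0.003  0.0059 0.0003]
```

Emit:
step_arm:
  motion:
    - {"translation": [0,0,0.015],"rotation": [0,0,0]}
    - {"translation": [0,0,0.015],"rotation": [0,0,0]}
    - {"translation": [0,0,0.015],"rotation": [0,0,0]}
    - {"translation": [0,0,0.015],"rotation": [0,0,0]}
    - {"translation": [0,0,0.01],"rotation": [0,0,0]}

```text
time_s: 11.53
ee_pos: [0.482, 0.1571, 0.1079]
eef_rot: [3.134, -0.206, -0.003]
force: [0.0, 0.7, -4.8]
finger_gap: 0.0124
```

Emit:
step_arm:
  motion:
    - {"translation": [0,0,0.005],"rotation": [0,0,0]}
    - {"translation": [0,0,0.003],"rotation": [0,0,0]}
    - {"translation": [0,0,0.003],"rotation": [0,0,0]}
    - {"translation": [0,0,0],"rotation": [0,0,0]}
    - {"translation": [0,0,0],"rotation": [0,0,0]}

```text
time_s: 11.95
ee_pos: [0.4833, 0.1575, 0.0989]
eef_rot: [-3.135, 0.206, -0.001]
force: [0.4, -0.3, -5.7]
finger_gap: 0.0126
```

Emit:
step_arm:
  motion:
    - {"translation": [0,0,0.002],"rotation": [0,0,0]}
    - {"translation": [0,0,0.002],"rotation": [0,0,0]}
    - {"translation": [0,0,0.001],"rotation": [0,0,0]}
    - {"translation": [0,0,0],"rotation": [0,0,0]}

```text
time_s: 12.28
ee_pos: [0.4828, 0.1574, 0.0931]
eef_rot: [3.135, -0.206, -0.0]
force: [0.8, -1.1, -5.1]
finger_gap: 0.0124
```

Emit:
step_arm:
  motion:
    - {"translation": [0,0,0.001],"rotation": [0,0,0]}
    - {"translation": [0,0,0],"rotation": [0,0,0]}

```text
time_s: 12.45
ee_pos: [0.4829, 0.1574, 0.0922]
eef_rot: [3.135, -0.206, -0.0]
force: [-0.9, -0.8, -4.7]
finger_gap: 0.0128
```

Emit:
step_arm:
  motion:
    - {"translation": [0,0,0.001],"rotation": [0,0,0]}
    - {"translation": [0,0,0],"rotation": [0,0,0]}

```text
time_s: 12.62
ee_pos: [0.4831, 0.1574, 0.0915]
eef_rot: [-3.135, 0.206, -0.001]
force: [0.4, 0.0, -3.4]
finger_gap: 0.013
```

Emit:
step_arm:
  motion:
    - {"translation": [0,0,0.0007],"rotation": [0,0,0]}
    - {"translation": [0,0,0],"rotation": [0,0,0]}

```text
time_s: 12.78
ee_pos: [0.4831, 0.1575, 0.0915]
eef_rot: [-3.134, 0.206, -0.001]
force: [-2.9, -1.0, 4.0]
finger_gap: 0.0126
```

The load has passed to the mat: z force went from -5 to +4 N at TCP z = 0.0915, where 0.0916 was predicted. I'll release and withdraw straight up.

Emit:
step_arm:
  motion:
    - {"translation": [0,0,0],"rotation": [0,0,0]}
    - {"translation": [0,0,0],"rotation": [0,0,0]}
    - {"translation": [0,0,0],"rotation": [0,0,0]}
    - {"translation": [0,0,0],"rotation": [0,0,0]}
    - {"translation": [0,0,0],"rotation": [0,0,0]}
  hand: 1
  newtons: 20

```text
time_s: 13.2
ee_pos: [0.483, 0.1575, 0.0906]
eef_rot: [-3.135, 0.206, -0.0]
force: [0.5, -0.1, -0.4]
finger_gap: 0.0722
```

Emit:
step_arm:
  motion:
    - {"translation": [0,0,0],"rotation": [0,0,0]}
    - {"translation": [0,0,0],"rotation": [0,0,0]}
    - {"translation": [0,0,0],"rotation": [0,0,0]}

```text
time_s: 13.45
ee_pos: [0.483, 0.1574, 0.0905]
eef_rot: [3.135, -0.206, -0.0]
force: [-0.4, 0.1, -0.6]
finger_gap: 0.0853
```

Emit:
step_arm:
  motion:
    - {"translation": [0,0,-0.01],"rotation": [0,0,0]}
    - {"translation": [0,0,-0.02],"rotation": [0,0,0]}
    - {"translation": [0,0,-0.03],"rotation": [0,0,0]}
    - {"translation": [0,0,-0.04],"rotation": [0,0,0]}
    - {"translation": [0,0,-0.04],"rotation": [0,0,0]}

```text
time_s: 13.87
ee_pos: [0.4821, 0.1572, 0.2323]
eef_rot: [3.134, -0.206, -0.002]
force: [2.1, 0.6, -0.4]
finger_gap: 0.0856
```

Emit:
step_arm:
  motion:
    - {"translation": [0,0.03,0],"rotation": [0,0,0]}
    - {"translation": [0,0.04,0],"rotation": [0,0,0]}
    - {"translation": [0,0.04,0],"rotation": [0,0,0]}
    - {"translation": [0,0.04,0],"rotation": [0,0,0]}
    - {"translation": [0,0.03,0],"rotation": [0,0,0]}

```text
time_s: 14.28
ee_pos: [0.4587, -0.0232, 0.2317]
eef_rot: [3.134, -0.206, 0.002]
force: [0.7, -0.9, 0.2]
finger_gap: 0.0855
```

Emit:
step_arm:
  motion:
    - {"translation": [0,0,0],"rotation": [0,0,0]}
    - {"translation": [0,0,0],"rotation": [0,0,0]}
    - {"translation": [0,0,0],"rotation": [0,0,0]}

```text
time_s: 14.53
ee_pos: [0.4596, -0.021, 0.2312]
eef_rot: [-3.134, 0.207, -0.001]
force: [0.1, -0.0, -0.2]
finger_gap: 0.0851
```

```bash
python3 - <<'E'
from h import *
t=grab("top");s=grab("side")
p=t["pixels"].astype(int); d=p[...,0]-p[...,2]; m=np.zeros(p.shape[:2],np.uint8); m[205:245,180:230]=(d>25)[205:245,180:230]
n,l,st,ce=cv2.connectedComponentsWithStats(m);i=1+st[1:,4].argmax();ys,xs=np.nonzero(l==i)
r=cv2.minAreaRect(np.c_[xs,ys].astype(np.float32));q=onplane(t,cv2.boxPoints(r),.122);print(len(xs),r,q.mean(0));go(.48,.15,.2,-.13)
cv2.imwrite("pics/crop7.png",np.hstack([cv2.resize(t["pixels"][90:290,80:360],(420,300)),cv2.resize(s["pixels"][120:340,150:380],(314,300))])[...,::-1])
E
```

```text
156 ((199.08106994628906, 223.5135040283203), (34.19498825073242, 4.93196964263916), 9.462322235107422) [0.48255724 0.15827874 0.122     ]
t 14.6333 pos [ 0.4596 -0.0202  0.2309] head -0.13 q [-0.04  0.   -0.17  1.4   0.    1.66] F [ 0.3  0.  -0.3] gap 0.08524625368452447
shift now-frame [-0.0018 -0.1714  0.0309] target-frame [-0.0019 -0.1714  0.0309] turn [-0.0003 -0.0003  0.0003]
```

View pics/crop7.png

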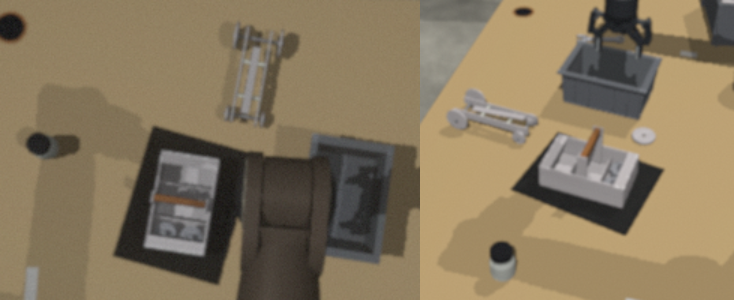

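The tray stands upright in the middle of the mat, with its bar at (0.4826, 0.1583) against the mat's centre at (0.4824, 0.1577). The arm is clear and the other things look where they were.

```bash
python3 -c "
from station import workorder
print(workorder.close_job())"
```

```text
the job is handed in; nothing more can be done
None
```

I pressed the tray's raised end flat with closed fingers, lifted it level out of the tote by its handle, and set it down on the middle of the mat. I then released it, withdrew the arm and handed the job in at about 14.6 s. No verdict was reported.

- **Pressing:** the gripper read 9 N at z = 0.065, the height of the flange when the tray is flat. During most of the press it read almost no force, so I used the pictures to confirm the tray was moving down.
- **Lifting:** the tray hung level in the side view. There was only about 2 N of sideways force as it passed the tote's mouth.
- **Placing:** the last top view puts the handle within about 1 mm of the mat's centre. The load passed to the mat at tool height 0.0915 m, against 0.0916 m predicted.
- **Other things:** by eye, the car, jar and spare wheel look unmoved. I did not measure their positions, and the arm mostly hides the wrench in the last picture. The tray's level on the mat was also judged only by eye.
- **Disagreement:** an early two-view estimate of the handle's height came out wrong (0.156 m) because bench pixels got into the side-view mask. I dropped it and used the given dimensions, which the later steps agreed with.

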